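# Seat a welded tube on the V-rests and hover the seam scanner over its weld

## Task

Take the welded tube (the one with the copper-coloured seam round its middle) out of the blue tray, lay it in both V-rests of the fixture with its seam midway between them, and let go of it. Then take the orange seam scanner by its black grip, lift it over the top of the amber screen without touching the screen, and finish while holding it still about a centimetre above the seam: level, centred over it, lengthwise along the tube and touching nothing but the gripper; never let the scanner touch the tube. Leave the plain tube, the bottle and the steel flange where they are.

Things in the scene. Friction and masses are not known exactly. Their poses are not given: they have to be found in the camera images.
- tube: welded steel tube, 160 mm long, 0.25 kg: round bar 22 mm in diameter, a 28 mm square block on each end (outer 20 mm), a 14 mm wide copper-coloured seam band round its middle. Origin: middle of its axis, inside the seam. x runs along the tube; both ends alike. Starts lying on its square ends in the tray, axis 19 mm above the table, about 50 mm to either side of the tray's x centre line.
- spare: a plain tube, the same in shape and size but without the copper band, lying in the same tray on the other side, about 100 mm away and about parallel (which side is which varies). Same origin and axes. Leave alone.
- tray: blue open tray, 250 (x) x 270 (y) x 40 mm high, walls and floor 5 mm thick, fixed. Origin: centre of its underside; z up. The tubes lie roughly along its x.
- fixture: fixed welding fixture: dark base plate 130 (x) x 70 (y) x 15 mm with two aluminium V-rests on 22 mm wide posts, each 10 mm wide along x, centred 40 mm either side of the middle. The V's open upward at 90 degrees, 34 mm wide at their tips, which are 102 mm above the table. The trough runs along x. Origin: centre of the base's underside; z up.
- seat (a point): point midway between the two V-rests, 100 mm above the table: where the middle of the tube's axis lies when the tube is fully seated. Axes as the fixture: x along the trough, z up.
- screen: amber see-through spatter screen in a yellow frame, standing between the fixture and the scanner's rest, fixed: 260 mm long (x), 10 mm thick (y), 120 mm high, with two feet 60 mm wide (y) and 8 mm high at its ends. Origin: centre of its underside; z up.
- scanner: cordless seam scanner, about 0.28 kg: orange head 90 (x) x 44 (y) x 24 mm high, flat window underneath; on top a black rubber grip block 60 (x) x 30 (y) mm, from 24 to 74 mm above the underside, all centred. White marks show the head's middle. Origin: centre of its underside; x along its length, z up; both ends alike. Starts standing in the black rest, underside 20 mm above the table.
- scanner_rest: black rest for the scanner, fixed: 110 (x) x 64 (y) mm, floor 20 mm high, rims rising to 28 mm; the scanner stands in it with 4 mm play and lifts straight out. Origin: centre of its underside; z up, x along the length.
- cleaner: white plastic bottle with a red cap, 54 mm in diameter, 140 mm high, standing beyond the fixture. Origin: centre of its underside. Leave alone.
- flange: loose steel ring, 60 mm outside, 32 mm inside, 14 mm high, lying beyond the fixture. Origin: centre of its underside. Leave alone.
Not all that is in view belongs to the job. What is shaped like the tube but brown or red is not meant. What is shaped like the scanner but yellow is not meant.

How it is judged:
By the outcome, as a careful person would: the job done as asked, in the order asked, and still so for the second after the job is handed in, while the arm keeps its last pose, push and grip.
It also fails if it takes over 61 s, if anything falls off the work surface, if the arm or the gripper's body presses on something with over 40 N, if the wrist force passes 120 N, or if a joint passes its speed limit or range.

## Robot

A 6-joint arm with a two-finger parallel gripper is mounted at the origin on the work surface. World frame = base frame: x ahead of the robot, y to its left, z up, the work surface at z = 0. Lengths are in m, angles in rad, forces in N, time in s.
With the tool pointing down it reaches from about 0.35 to 0.925 m from the base axis. Payload 6.4 kg.
Tool frame: the origin (TCP) lies between the finger pads; the fingertips stand tcp_to_tips ahead of it and the grasp point (between the pads) lies 2 mm behind it (tcp_to_tips is the distance from the TCP to the fingertips, in m); z points along the fingers, y is the line along which they close (so a half turn about z gives the same grasp; the last joint's range is limited). The gripper opens to 94 mm and grips with 3 to 60 N. Pads are 16 mm wide; open, the fingers measure 119 mm over their backs; the gripper's body (75 mm by 177 mm) begins 78 mm behind the grasp point.
Start: joints at [-1.506, 0.245, 1.558, -0, 1.339, -0.174], TCP at [0.154, -0.632, 0.222] pointing down, gripper open.
Joint ranges: [-3.13, 3.13], [-1.02, 2.26], [0.13, 2.54], [-0.95, 4.09], [0.21, 2.88], [-2.74, 2.74]. Speed limits (rad/s): [2.57, 2.57, 3.14, 3.14, 3.14, 3.14].

## Interface

Orientations are given as a unit quaternion [x, y, z, w].
In Python, from plant import * gives the robot as it stands.
- The arm moves only by the shell command python3 -m inch 'ROWS' [OPENING] [FORCE]. ROWS is JSON, one flat list of numbers, 4 for each row, row after row: the shift along the world's x, y, z in mm, then the turn about the world's z in degrees. In form: [x, y, z, spin, x, y, z, spin, ...]. A call has 1 to 20 rows; each row is the pose to reach, as a shift and turn from the pose commanded when the call began; what a row does not reach only later rows make up. A row lasts 1/8 s, in which the tool goes at most 62.5 mm and 10.7 degrees, less where a joint would pass 70% of its speed; a pose out of reach is approached as far as the arm can. A call with a gripper value outside its range is refused whole. OPENING is the opening, from 0 (shut) to 1 (fully open), set as the call begins (- or left out, the last holds). The fingers move at their own pace and stop on an object; FORCE is the grip in N (left out, the last holds). Time passes only in rows, so rows that repeat a pose let the fingers close. It gives the time, the measured TCP pose, the force, the opening and the grip force at its end, in the units of the state.
- sense(): the state, without advancing time (a new reading comes with each control period).
- capture(name): name is "scene" or "top" or "wrist"; returns the picture (384x512x3 uint8, red, green, blue); there is no depth.
- camera_model(name): a dict with "fx", "fy", "cx", "cy" (pixels), "distortion" ([k1, k2, p1, p2, k3] as OpenCV has them; the pictures are not rectified), "position" and "attitude" of the camera in the world. Camera axes: x right, y down, z forward; pixel columns grow to the right and rows downward; lengths in m; the calibration is good to about 2 mm. A picture is of the moment at which its call begins: read the wrist's pose just before it. camera_model takes no time and is no camera call; for the wrist camera it gives the pose at the moment of the call.
- close_job(): hands the job in; it is judged then, once.
The state is a dict: "time": time; "q": joint angles; "dq": joint speeds; "effort": joint torques, N m; "eef_pos": TCP position; "orientation": TCP orientation; "ft_force": force on the tool from outside, world axes, zero at the start; "torque": the same for the moment, N m; "width": finger opening in m; "grip_force": force on a finger pad.
Only numpy, scipy, OpenCV 4.12 (cv2) and the standard library are available. Lean on these libraries where they do the work, as an engineer would, in place of code of your own. Each camera call takes 0.05 s, during which the arm holds its last target. There are 200 camera calls.

## Working session

There is one attempt and no reset: what is moved stays moved. The work goes in short steps, Python scripts to look and compute and a shell command to move; the robot and the scene stay as the last step left them, time stands still between calls to the robot, and variables do not carry over. Pictures are saved under pics/ and viewed, at most 10 in all, crops included, and the job is handed in when it is done.

```bash
ls; mkdir -p pics
python3 - <<'E'
from plant import *
import cv2
s=sense();print(s)
for n in("scene","top"):
    im=capture(n);m=camera_model(n);print(n,m)
    cv2.imwrite(f"pics/{n}0.png",cv2.cvtColor(im,cv2.COLOR_RGB2BGR))
E
```

```text
pics
{'time': 0.0, 'q': array([-1.50611150e+00,  2.45798908e-01,  1.55898531e+00, -2.27227293e-05,
        1.33871667e+00, -1.74095419e-01]), 'dq': array([ 8.67430470e-04, -1.41423602e-03, -8.23663902e-04,  7.22253947e-05,
        6.45435751e-04, -1.59383189e-03]), 'effort': array([ 9.40801729e-04, -4.15835130e+01, -3.14602733e+01,  6.85513671e-02,
        3.32842092e-02, -1.57018094e-04]), 'eef_pos': array([ 0.15370225, -0.63098376,  0.22137048]), 'orientation': array([ 9.92880696e-01,  1.19109246e-01,  4.11314360e-05, -9.53293158e-04]), 'ft_force': array([-0.53156158, -0.01474521,  0.32996645]), 'torque': array([-0.00734793,  0.01650904, -0.04993742]), 'grip_force': 0.0, 'width': 0.09385569063383434}
scene {'fx': 469.50317539268167, 'fy': 469.50317539268167, 'cx': 259.3573733389471, 'cy': 190.08953262073786, 'distortion': array([-0.00950793,  0.        ,  0.        ,  0.        ,  0.        ]), 'position': array([1.35913128, 0.48951434, 1.4165862 ]), 'attitude': array([ 0.49827017,  0.81945381, -0.24150917, -0.14797167])}
top {'fx': 464.76933668919355, 'fy': 464.76933668919355, 'cx': 255.9956767235832, 'cy': 197.03464448162944, 'distortion': array([-0.13100448,  0.        ,  0.        ,  0.        ,  0.        ]), 'position': array([0.38826194, 0.12048268, 1.334228  ]), 'attitude': array([-0.70055126,  0.70862423, -0.06169462,  0.0572137 ])}
```

View pics/scene0.png

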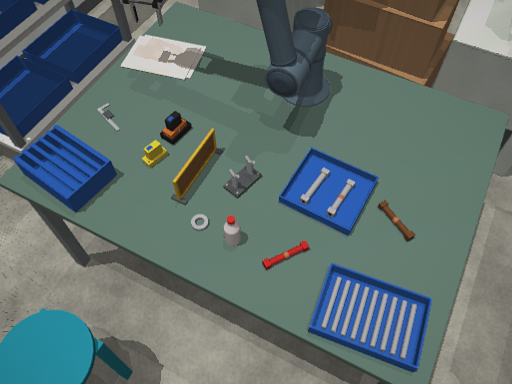

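View pics/top0.png

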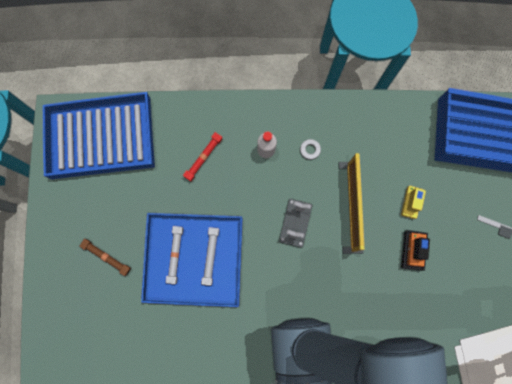

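The scene view shows the blue tray with the plain tube at (315,185) and the copper-banded tube at (341,197). In the top view these are at (211,256) and (175,255).

Possible mix-ups in the top view:
- **Tubes:** brown (105,257), red (203,157), plain (211,256), and the bars in the far tray (97,135).
- **Scanners:** yellow (414,202); the orange one I want is at (416,250).

I'll check the choice in one enlarged crop.

Run:
```python
import cv2,numpy as np
im=cv2.imread("pics/top0.png")
def c(x0,y0,x1,y1,s): return cv2.resize(im[y0:y1,x0:x1],None,fx=s,fy=s,interpolation=cv2.INTER_CUBIC)
a=c(135,205,255,315,5/1.25)   # 480x440
b=c(270,190,330,260,5)[:, :300]; d=c(390,180,440,280,5)
o=np.zeros((600,800,3),np.uint8)
A=c(138,208,248,310,4);o[:408,:440]=A
B=c(275,190,325,255,4);o[:260,450:650]=B
D=c(395,180,440,275,4);o[:380,620:800]=D
C=c(335,145,375,255,4)[:, :];o[270:600,450:570]=cv2.resize(C,(120,330))
cv2.imwrite("pics/crop1.png",o)
```

```text
(no output)
```

View pics/crop1.png

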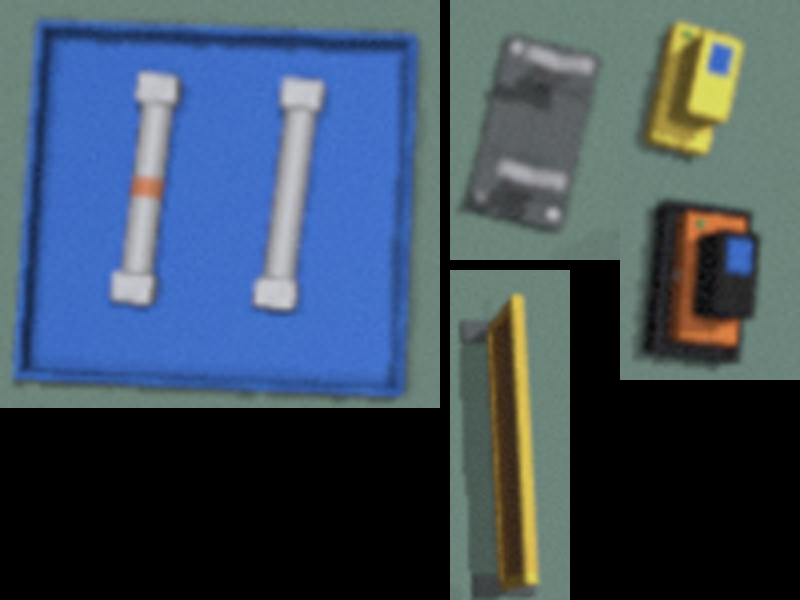

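The crop confirms the choice: the copper band is at (147,187) on the left tube, with its blocks at (157,88) and (133,288). The fixture's V-rests are at (562,62) and (532,175), the scanner's grip is at (738,275), and the screen's top edge runs from (518,297) to (532,585).

```bash
cat > h.py <<'E'
from plant import *
import numpy as np,cv2
from scipy.spatial.transform import Rotation as R
def ray(uv,m):
    K=np.array([[m["fx"],0,m["cx"]],[0,m["fy"],m["cy"]],[0,0,1]])
    p=cv2.undistortPoints(np.array([[uv]],float),K,np.array(m["distortion"]))[0,0]
    return R.from_quat(m["attitude"]).apply([p[0],p[1],1.])
def w(uv,z,m):
    d=ray(uv,m);o=np.array(m["position"]);return o+d*(z-o[2])/d[2]
def proj(P,m):
    K=np.array([[m["fx"],0,m["cx"]],[0,m["fy"],m["cy"]],[0,0,1]])
    Rm=R.from_quat(m["attitude"]).inv()
    c=Rm.apply(np.atleast_2d(P)-np.array(m["position"]))
    return cv2.projectPoints(c,np.zeros(3),np.zeros(3),K,np.array(m["distortion"]))[0][:,0]
def ang(a,b): d=a-b;return np.degrees(np.arctan2(d[1],d[0]))
def show(name,tag,s=1.5,box=None):
    m=camera_model(name);im=cv2.cvtColor(capture(name),cv2.COLOR_RGB2BGR);np.save(f"pics/{tag}.npy",m,allow_pickle=True);cv2.imwrite(f"pics/{tag}_raw.png",im)
    if box: im=im[box[1]:box[3],box[0]:box[2]]
    cv2.imwrite(f"pics/{tag}.png",cv2.resize(im,None,fx=s,fy=s,interpolation=cv2.INTER_CUBIC))
    return m
E
python3 - <<'E'
from h import *
m=camera_model("top")
f=lambda u,v,x0,y0,s,px=0,py=0:((u-px+.5)/s-.5+x0,(v-py+.5)/s-.5+y0)
A=lambda u,v:f(u,v,138,208,4);B=lambda u,v:f(u,v,275,190,4,450,0);D=lambda u,v:f(u,v,395,180,4,620,0);C=lambda u,v:f(u,v,335,145,3,450,270)
np.set_printoptions(precision=4,suppress=True)
a=w(A(157,88),.033,m);b=w(A(133,288),.033,m);s=w(A(147,187),.030,m)
print("tube",a,b,(a+b)/2,s,ang(a,b),np.linalg.norm(a-b),"expect .14")
a=w(A(302,93),.033,m);b=w(A(276,293),.033,m);print("spare",(a+b)/2,ang(a,b),np.linalg.norm(a-b))
t=[w(A(*p),.04,m) for p in((38,24),(416,38),(402,395),(16,380))];print("tray",np.mean(t,0),ang(t[0],t[3]),np.linalg.norm(t[0]-t[1]),np.linalg.norm(t[0]-t[3]))
a=w(B(562,62),.095,m);b=w(B(532,175),.095,m);print("rests",a,b,(a+b)/2,ang(a,b),np.linalg.norm(a-b),"expect .08")
t=[w(B(*p),.015,m) for p in((508,38),(598,53),(560,230),(466,212))];print("base",np.mean(t,0),ang(t[0],t[3]),ang(t[1],t[2]),np.linalg.norm(t[0]-t[3]))
t=[w(D(*p),.094,m) for p in((727,234),(758,234),(753,318),(726,315))];print("grip",np.mean(t,0))
t=[w(D(*p),.044,m) for p in((679,208),(749,211),(740,347),(672,343))];print("head",np.mean(t,0),ang(t[0],t[3]),ang(t[1],t[2]),np.linalg.norm(t[0]-t[3]))
a=w(C(518,297),.12,m);b=w(C(532,585),.12,m);print("screen",(a+b)/2,a,b,ang(a,b),np.linalg.norm(a-b))
s=sense();mw=camera_model("wrist");T=R.from_quat(s["orientation"]);print(T.as_matrix(),T.inv().apply(np.array(mw["position"])-s["eef_pos"]),(T.inv()*R.from_quat(mw["attitude"])).as_matrix(),mw["fx"])
import plant;print([n for n in dir(plant) if not n.startswith('_')], getattr(plant,'tcp_to_tips',None))
E
```

```text
tube [0.5187 0.3348 0.033 ] [0.3793 0.3501 0.033 ] [0.449  0.3424 0.033 ] [0.4494 0.3415 0.03  ] -6.238641414579287 0.14024368632224335 expect .14
spare [0.4448 0.2414 0.033 ] -7.370479818298921 0.14007834497970262
tray [0.4343 0.291  0.04  ] -2.457538200860694 0.2674253251420898 0.24779783947337322
rests [ 0.5753 -0.0144  0.095 ] [0.4991 0.0078 0.095 ] [ 0.5372 -0.0033  0.095 ] -16.260781659785085 0.07936576066871956 expect .08
base [ 0.5366 -0.001   0.015 ] -14.689197269605279 -13.697046288771844 0.1289578103653342
grip [ 0.4525 -0.3454  0.094 ]
head [ 0.4544 -0.3416  0.044 ] -6.3507265532847486 -7.504154271854798 0.09528291408293636
screen [ 0.5812 -0.1651  0.12  ] [ 0.7111 -0.1652  0.12  ] [ 0.4514 -0.1651  0.12  ] -0.018965177404068053 0.2596888273669287
[[ 0.9716  0.2366 -0.0001]
 [ 0.2366 -0.9716  0.0017]
 [ 0.0003 -0.0017 -1.    ]] [ 0.0673 -0.     -0.1603] [[-0.0005 -0.9727 -0.232 ]
 [ 1.     -0.0006  0.0001]
 [-0.0002 -0.232   0.9727]] 272.8907536361054
['PlanningError', 'camera_model', 'capture', 'close_job', 'sense', 'tcp_to_tips'] 0.017
```

```bash
python3 -m inch '[299,286,0,-20,299,286,0,-20,299,286,0,-20,299,286,0,-20,299,286,0,-20,299,286,0,-20,299,286,0,-20,299,286,0,-20,299,286,0,-20]' 1
python3 - <<'E'
from h import *
show("wrist","w_scan",1)
E
python3 -m inch '[84,345,40,-8,84,345,40,-8,84,345,40,-8,84,345,40,-8,84,345,40,-8,84,345,40,-8,84,345,40,-8,84,345,40,-8]'
python3 - <<'E'
from h import *
show("wrist","w_fix",1)
E
python3 -m inch '[-88,340,-40,8,-88,340,-40,8,-88,340,-40,8,-88,340,-40,8,-88,340,-40,8,-88,340,-40,8,-88,340,-40,8,-88,340,-40,8]'
python3 - <<'E'
from h import *
show("wrist","w_tube",1)
a=[cv2.imread(f"pics/{t}.png") for t in("w_scan","w_fix","w_tube")]
o=np.vstack([np.hstack([cv2.resize(x,(400,300),interpolation=cv2.INTER_AREA) for x in a[:2]]),np.hstack([cv2.resize(a[2],(400,300)),np.zeros((300,400,3),np.uint8)])])
cv2.imwrite("pics/mos.png",o)
E
```

```text
time: 1.23
eef_pos: [0.4522, -0.3459, 0.2221]
orientation: [0.998, -0.055, -0.0, -0.0]
ft_force: [-1.0, -0.1, 0.2]
width: 0.0938
grip_force: 0.0
time: 2.28
eef_pos: [0.5365, -0.0019, 0.2622]
orientation: [0.992, -0.125, -0.0, 0.0]
ft_force: [0.1, -1.0, 0.3]
width: 0.0942
grip_force: 0.0
time: 3.32
eef_pos: [0.4496, 0.3379, 0.2223]
orientation: [0.998, -0.056, -0.0, 0.0]
ft_force: [0.4, 0.4, 0.3]
width: 0.0941
grip_force: 0.0
```

View pics/mos.png

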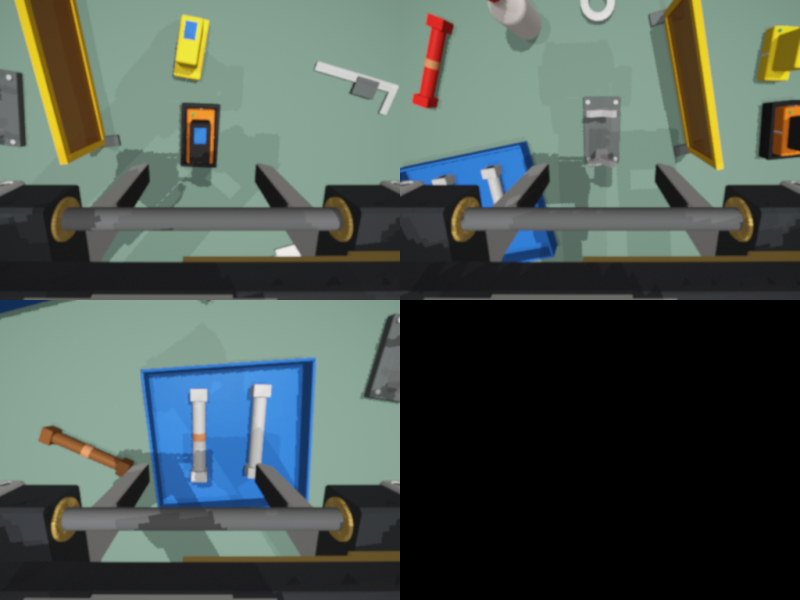

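The wrist views show all three targets clearly: the scanner at (200,135), the fixture at (602,130) and the welded tube at (199,436) with its copper band. I'll enlarge these.

Run:
```python
import cv2,numpy as np
r=lambda t:cv2.imread(f"pics/{t}_raw.png")
def c(t,x0,y0,x1,y1,s=4): return cv2.resize(r(t)[y0:y1,x0:x1],None,fx=s,fy=s,interpolation=cv2.INTER_CUBIC)
o=np.zeros((600,800,3),np.uint8)
A=c("w_scan",222,125,292,220);o[:A.shape[0],:A.shape[1]]=A   #280x380
B=c("w_fix",225,115,291,220);o[:B.shape[0],285:285+B.shape[1]]=B #264x420
C=c("w_tube",232,103,292,248);o[:C.shape[0],555:555+C.shape[1]]=C #240x580
cv2.imwrite("pics/crop2.png",o)
```

```text
(no output)
```

View pics/crop2.png

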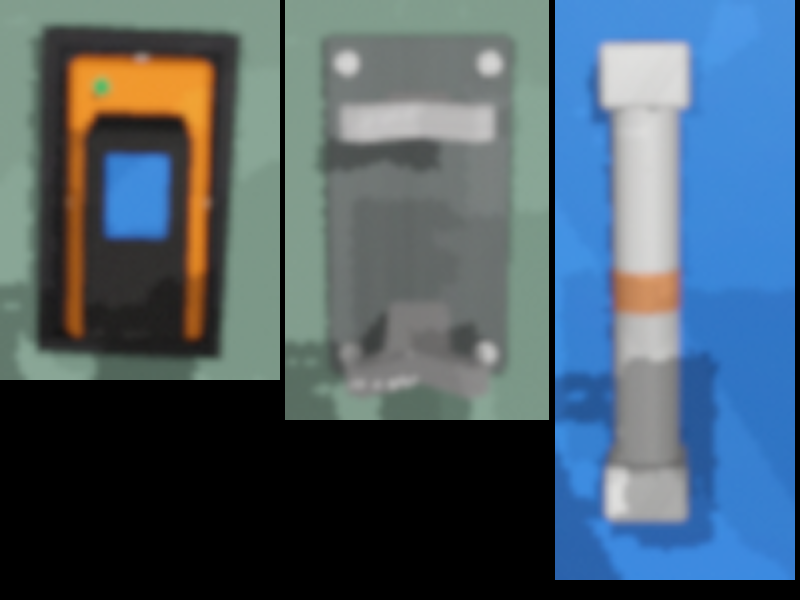

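The crops are sharp enough to fit known geometry:
- **Scanner:** head corners (68,55), (214,58), (204,340), (66,338), with white side marks at y=202.
- **Fixture:** base corners (322,36), (514,36), (508,372), (328,372), with the far rest between x=338 and x=496.
- **Tube:** end blocks at (645,75) and (647,494), with the seam at (646,292).

Run:
```python
from h import *
from scipy.optimize import least_squares
np.set_printoptions(precision=4,suppress=True)
L=lambda t:np.load(f"pics/{t}.npy",allow_pickle=True).item()
def fit(t,x0,y0,px,obj,pix,g):
    m=L(t);obj=np.array(obj,float);pix=(np.array(pix,float)-[px,0]+.5)/4-.5+[x0,y0]
    def P(v): c,s=np.cos(v[2]),np.sin(v[2]);return np.c_[v[0]+c*obj[:,0]-s*obj[:,1],v[1]+s*obj[:,0]+c*obj[:,1],obj[:,2]]
    r=least_squares(lambda v:(proj(P(v),m)-pix).ravel(),g)
    print(t,r.x[:2],np.degrees(r.x[2]),"res px",r.fun.reshape(-1,2).round(2).tolist())
box=lambda a,b,z:[[a,b,z],[a,-b,z],[-a,-b,z],[-a,b,z]]
fit("w_tube",232,103,555,[[.08,.014,.033],[.08,-.014,.033],[.06,-.014,.033],[.06,.014,.033],[-.08,-.014,.033],[-.08,.014,.033],[0,0,.030]],
 [(600,42),(690,42),(688,108),(600,107),(688,521),(605,521),(646.5,292)],[.449,.342,-.11])
fit("w_fix",225,115,285,box(.065,.035,.015),[(322,36),(514,36),(508,372),(328,372)],[.537,-.002,-.26])
fit("w_fix",225,115,285,box(.045,.022,.102)[:2]+[[.035,-.022,.102],[.035,.022,.102]],[(338,104),(495,103),(497,138),(342,142)],[.537,-.002,-.26])
fit("w_scan",222,125,0,box(.045,.022,.044),[(68,55),(214,58),(204,340),(66,338)],[.453,-.342,-.12])
fit("w_scan",222,125,0,box(.055,.032,.028),[(44,28),(240,35),(220,356),(38,350)],[.453,-.342,-.12])
```

```text
w_tube [0.4492 0.3434] -6.425506935407409 res px [[-0.18, -0.38], [-0.05, -0.39], [0.37, -0.38], [0.03, -0.11], [-0.16, 0.65], [0.18, 0.66], [-0.2, 0.21]]
w_fix [ 0.5383 -0.0015] -14.456616355494987 res px [[-0.08, -0.66], [0.08, -0.65], [-0.11, 0.76], [0.12, 0.75]]
w_fix [ 0.5382 -0.0023] -13.344613230272747 res px [[0.95, 0.46], [-0.37, -0.02], [-0.84, -0.1], [0.26, -0.38]]
w_scan [ 0.4552 -0.3431] -7.6105358929315345 res px [[0.23, 0.17], [-0.3, 0.22], [-0.29, -0.13], [0.36, -0.33]]
w_scan [ 0.4535 -0.3419] -8.672984740815927 res px [[-0.65, -0.92], [0.57, -0.59], [0.69, 1.05], [-0.6, 0.75]]
```

```bash
python3 -m inch '[0,5.5,-60,0,0,5.5,-120,0,0,5.5,-160,0,0,5.5,-185,0,0,5.5,-198,0,0,5.5,-198,0,0,5.5,-198,0]' 1; python3 -m inch '[0,0,0,0,0,0,0,0,0,0,0,0,0,0,0,0,0,0,0,0,0,0,0,0,0,0,0,0,0,0,0,0]' 0 25;python3 - <<'E'
from h import *
s=sense();print(s["eef_pos"],s["width"])
E
```

```text
time: 4.25
eef_pos: [0.4499, 0.345, 0.0258]
orientation: [0.998, -0.055, 0.001, -0.001]
ft_force: [0.5, 0.2, 0.6]
width: 0.0939
grip_force: 0.0
time: 5.25
eef_pos: [0.4487, 0.3447, 0.0244]
orientation: [0.998, -0.055, -0.0, 0.0]
ft_force: [-0.5, -0.7, 0.6]
width: 0.0217
grip_force: 25.0
[0.44870171 0.34473747 0.0244257 ] 0.02172600896473207
```

```bash
python3 -m inch '[0,0,20,0,0,0,70,0,0,0,130,0,20,-60,140,-2,40,-120,140,-4,55,-180,140,-6,72,-240,140,-8,82,-300,140,-8,89,-330,140,-8,89,-346,140,-8,89,-346,140,-8,89,-346,140,-8,89,-346,140,-8]';python3 - <<'E'
from h import *
show("wrist","w_hold",2,(180,80,360,250))
s=sense();print(s["eef_pos"],s["orientation"],s["width"],s["grip_force"])
E
```

```text
time: 6.88
eef_pos: [0.5375, 0.0001, 0.1644]
orientation: [0.992, -0.124, -0.0, -0.0]
ft_force: [-0.6, -0.4, -2.5]
width: 0.0213
grip_force: 25.0
[5.37581753e-01 3.68897543e-05 1.64439573e-01] [ 9.92308392e-01 -1.23790297e-01 -9.60954427e-05 -9.12443387e-05] 0.02129318819528887 24.999550580978394
```

Run:
```python
import cv2
im=cv2.imread("pics/w_hold_raw.png")[90:260,180:340]
cv2.imwrite("pics/hold4.png",cv2.resize(im,None,fx=3.5,fy=3.5,interpolation=cv2.INTER_CUBIC))
```

```text
(no output)
```

View pics/hold4.png

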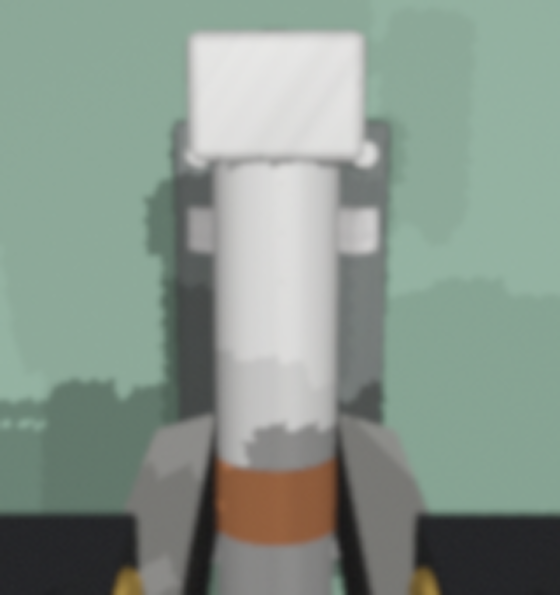

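The tube is held at the seam with the band between the fingers, at (277,503). The far rest spans x=188 to 380 with its centre at about (284,229), and the block's top face spans x=190 to 363 and y=33 to 157.

Run:
```python
from h import *
np.set_printoptions(precision=4,suppress=True)
m=np.load("pics/w_hold.npy",allow_pickle=True).item()
f=lambda u,v:((u+.5)/3.5-.5+180,(v+.5)/3.5-.5+90)
s=sense();T=R.from_quat(s["orientation"]);tcp=s["eef_pos"]
loc=lambda P:T.inv().apply(P-tcp)*1000
az=tcp[2]-.005
for n,p,z in(("block TL",(190,33),az+.014),("block TR",(363,33),az+.014),("block BL",(192,157),az+.014),("block BR",(360,157),az+.014),("seam c",(277,503),az+.011),("restL",(188,229),.102),("restR",(380,229),.102),("rest c",(284,229),.102),("base TL",(176,122),.015),("base TR",(388,122),.015),("base R",(385,400),.015),("base L",(178,400),.015)):
    print(n,loc(w(f(*p),z,m)).round(1))
print(np.degrees(T.as_euler('ZYX')))
```

```text
block TL [ 79.3 -13.3  -9. ]
block TR [79.3 12.9 -9. ]
block BL [ 60.9 -13.4  -9. ]
block BR [60.9 12.8 -9. ]
seam c [ 1.9 -0.1 -6. ]
restL [ 41.4 -20.8  62.4]
restR [41.4 24.  62.4]
rest c [41.4  1.6 62.4]
base TL [ 65.1 -31.8 149.4]
base TR [ 65.1  35.2 149.4]
base R [-26.6  36.6 149.4]
base L [-26.6 -33.4 149.5]
[ -14.2218    0.0122 -179.991 ]
```

Run:
```python
from h import *
from scipy.optimize import least_squares
m=np.load("pics/w_hold.npy",allow_pickle=True).item()
s=sense();T=R.from_quat(s["orientation"]);tcp=s["eef_pos"]
pix=(np.array([(190,32),(364,32),(361,158),(191,158),(277,464),(277,543)],float)+.5)/3.5-.5+[180,90]
obj=np.array([[80,-14,-14],[80,14,-14],[60,14,-14],[60,-14,-14],[7,0,-11],[-7,0,-11]])/1000
def f(v):
    P=R.from_euler('y',v[3]).apply(obj)+v[:3]
    return (proj(T.apply(P)+tcp,m)-pix).ravel()
for fix in(0,1):
    r=least_squares((lambda v:f(v)) if not fix else (lambda v:f([*v[:3],0])),[0,0,.005,0],x_scale=[.01,.01,.01,.1])
    print((r.x[:3]*1000).round(1),np.degrees(r.x[3]),r.fun.reshape(-1,2).round(1).tolist())
```

```text
[-0.6 -0.2  8.2] -5.1141390286024215 [[0.0, 0.0], [-0.2, -0.0], [0.2, -0.1], [0.2, -0.1], [-0.1, 0.4], [-0.1, -0.3]]
[ 0.  -0.2  9.8] 0.0 [[-0.9, -0.4], [0.7, -0.4], [0.8, 0.8], [-0.4, 0.8], [-0.1, 0.3], [-0.1, -1.3]]
```

```bash
python3 -m inch '[0,-1.7,-15,0,0,-1.7,-30,0,0,-1.7,-40,0,0,-1.7,-48,0,0,-1.7,-48,0,0,-1.7,-48,0,0,-1.7,-48,0]'; python3 -c "
from plant import *
print(sense()['eef_pos'],sense()['ft_force'])"
```

```text
time: 7.8
eef_pos: [0.5382, -0.0028, 0.117]
orientation: [0.992, -0.125, 0.001, 0.0]
ft_force: [0.1, -0.4, -1.6]
width: 0.021
grip_force: 25.0
[ 0.53818688 -0.00284465  0.11704044] [ 0.12445401 -0.4241485  -1.62066908]
```

```bash
python3 -m inch '[0,0,-2,0,0,0,-4,0,0,0,-4,0,0,0,-4,0]'|head -4; python3 -m inch '[0,0,-2,0,0,0,-4,0,0,0,-4,0,0,0,-4,0]'|head -4;  python3 -m inch '[0,0,-1,0,0,0,-2,0,0,0,-2,0,0,0,-2,0]'|head -4
```

```text
time: 8.3
eef_pos: [0.5377, -0.0028, 0.1124]
orientation: [0.992, -0.125, -0.0, -0.0]
ft_force: [0.9, -0.7, -2.2]
time: 8.8
eef_pos: [0.5378, -0.0028, 0.1084]
orientation: [0.992, -0.125, -0.0, -0.0]
ft_force: [0.3, -0.6, -2.1]
time: 9.3
eef_pos: [0.5378, -0.0027, 0.1065]
orientation: [0.992, -0.125, 0.0, -0.0]
ft_force: [0.7, 0.3, -2.4]
```

```bash
python3 -m inch '[0,0,-1,0,0,0,-1,0,0,0,-1,0]'|head -4; python3 -m inch '[0,0,-1,0,0,0,-1,0,0,0,-1,0]'|head -4
```

```text
time: 9.68
eef_pos: [0.5381, -0.0025, 0.1061]
orientation: [0.992, -0.125, 0.0, -0.0]
ft_force: [-2.7, 3.0, 5.2]
time: 10.05
eef_pos: [0.5384, -0.0023, 0.1058]
orientation: [0.992, -0.125, 0.001, -0.0]
ft_force: [-3.5, 4.6, 8.8]
```

```bash
python3 -m inch '[0,0,0,0,0,0,0,0,0,0,0,0,0,0,0,0]' 0.6; python3 -m inch '[0,0,20,0,0,0,50,0,0,0,90,0,0,0,120,0,0,0,150,0,0,0,150,0,0,0,150,0]' 1|head -4;  python3 - <<'E'
from h import *
show("wrist","w_seat",3.5,(180,90,340,260))
show("top","t_seat",5,(280,185,330,260))
a=cv2.imread("pics/w_seat.png");b=cv2.imread("pics/t_seat.png");o=np.zeros((600,800,3),np.uint8);o[:595,:560]=a[:600];o[:375,560:800]=b[:,:240];cv2.imwrite("pics/seat.png",o)
E
```

```text
time: 10.55
eef_pos: [0.5377, -0.0029, 0.1042]
orientation: [0.992, -0.125, -0.0, 0.0]
ft_force: [0.4, 0.4, -0.5]
width: 0.0557
grip_force: 0.0
time: 11.42
eef_pos: [0.5371, -0.0027, 0.2529]
orientation: [0.992, -0.125, -0.001, -0.0]
ft_force: [-0.6, -0.0, -0.1]
```

View pics/seat.png

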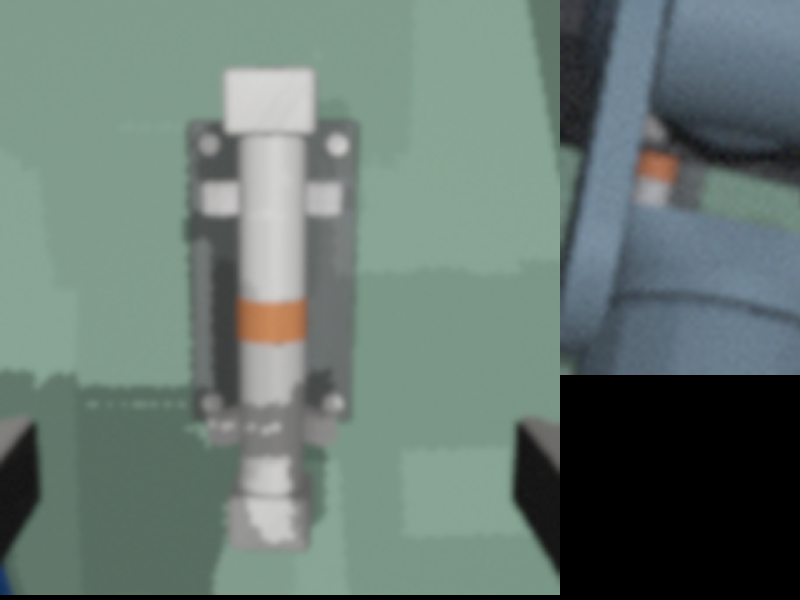

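The tube is seated: it is centred at x=272 in the far rest (201 to 343), and the seam is at (272,322), between the rests at y≈198 and y≈428. I'll check the numbers.

Run:
```python
from h import *
np.set_printoptions(precision=4,suppress=True)
m=np.load("pics/w_seat.npy",allow_pickle=True).item()
s=sense()
f=lambda u,v:((u+.5)/3.5-.5+180,(v+.5)/3.5-.5+90)
P={}
for n,p,z in(("seam",(272.5,322),.111),("seamtop",(272.5,301),.111),("seambot",(272.5,343),.111),("restF",(272,198),.102),("restN",(273,428),.102),("bT",(270,101),.114),("bB",(267.5,524),.114)):
    P[n]=w(f(*p),z,m);print(n,P[n])
from scipy.optimize import least_squares
def fit(obj,pix,g):
    obj=np.array(obj);pix=np.array([f(*p) for p in pix])
    Q=lambda v:np.c_[v[0]+np.cos(v[2])*obj[:,0]-np.sin(v[2])*obj[:,1],v[1]+np.sin(v[2])*obj[:,0]+np.cos(v[2])*obj[:,1],obj[:,2]+(v[3] if len(v)>3 else 0)]
    r=least_squares(lambda v:(proj(Q(v),m)-pix).ravel(),g,x_scale=[.1,.1,1,.1][:len(g)]);print(r.x[:2],np.degrees(r.x[2]),r.x[3:],r.fun.round(1))
T=[[.08,.014,.114],[.08,-.014,.114],[.06,-.014,.114],[.06,.014,.114],[-.08,-.014,.114],[-.08,.014,.114],[.007,0,.111],[-.007,0,.111]]
tp=[(224,68),(315,68),(315,134),(225,134),(307,550),(228,549),(272.5,301),(272.5,343)]
B=[[.065,.035,.015],[.065,-.035,.015],[-.065,-.035,.015],[-.065,.035,.015]];bp=[(188,122),(358,122),(350,420),(194,420)]
for g in([.538,-.002,-.25],[.538,-.002,-.25,0]): fit(T,tp,g);fit(B,bp,g)
print(s["eef_pos"],m["position"])
```

```text
seam [ 0.5392 -0.0019  0.111 ]
seamtop [ 0.5459 -0.0036  0.111 ]
seambot [ 0.5324 -0.0002  0.111 ]
restF [ 0.5771 -0.0115  0.102 ]
restN [0.5013 0.0076 0.102 ]
bT [ 0.6065 -0.0184  0.114 ]
bB [0.4727 0.0169 0.114 ]
[ 0.5392 -0.001 ] -14.615907600343379 [] [ 0.  -0.9  0.6 -0.8  0.3 -0.2 -0.1 -0.4  0.9  1.2 -0.1  1.4 -0.8  0.1
 -0.8  0.1]
[ 0.5378 -0.0013] -14.530322240169397 [] [-0.4 -1.   0.3 -0.8  0.6  1.2 -0.5  1. ]
[ 0.5387 -0.0008] -14.615254982952072 [-0.0046] [ 0.2 -0.1  0.4  0.   0.1  0.3  0.1  0.1  0.7 -0.   0.1  0.2 -0.8 -0.2
 -0.8 -0.3]
[ 0.5366 -0.001 ] -14.529906341721619 [-0.009] [ 0.2 -0.1 -0.3  0.   0.1  0.1 -0.  -0. ]
[ 0.5368 -0.0026  0.2524] [ 0.6027 -0.0191  0.4131]
```

```bash
python3 -m inch '[-20,-60,0,2,-40,-120,0,4,-55,-180,0,6,-70,-240,0,6.6,-80,-300,0,6.6,-82.5,-340,0,6.6,-82.5,-340,0,6.6,-82.5,-340,-40,6.6,-82.5,-340,-80,6.6,-82.5,-340,-100,6.6,-82.5,-340,-100,6.6,-82.5,-340,-100,6.6]' 1; python3 -c "
from h import *
print(sense()['eef_pos']);show('wrist','w_s2',2.5,(160,100,360,330))"
```

```text
time: 13.02
eef_pos: [0.4561, -0.3432, 0.1561]
orientation: [0.998, -0.067, 0.001, 0.001]
ft_force: [-0.9, 0.6, 1.3]
width: 0.0942
grip_force: 0.0
[ 0.45611883 -0.34318812  0.15608799]
```

View pics/w_s2.png

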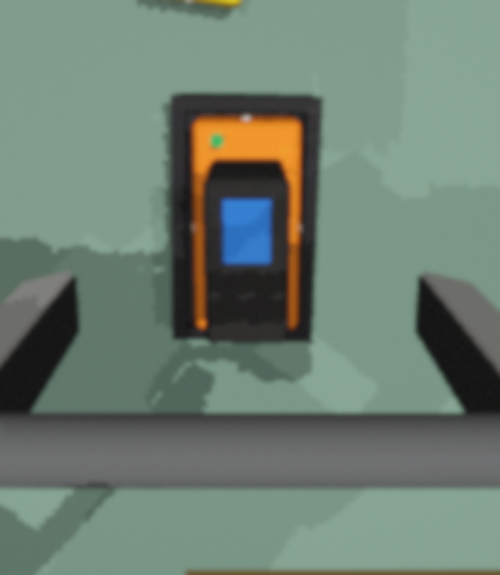

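The orange scanner is centred between the fingers at x≈247, and its head marks at (193,228) and (299,228) show no skew.

Run:
```python
from h import *
m=np.load("pics/w_s2.npy",allow_pickle=True).item()
f=lambda u,v:((u+.5)/2.5-.5+160,(v+.5)/2.5-.5+100)
s=sense();T=R.from_quat(s["orientation"]);print(s["eef_pos"])
for p,z in(((193,228),.044),((300,228),.044),((246,118),.044),((192,118),.044),((302,118),.044),((297,328),.044),((200,328),.044)):
    P=w(f(*p),z,m);print(p,P.round(4),(T.inv().apply(P-s["eef_pos"])*1000).round(1))
```

```text
[ 0.45618625 -0.3434437   0.15640188]
(193, 228) [ 0.4582 -0.3211  0.044 ] [ -1.3 -22.6 112.4]
(300, 228) [ 0.4522 -0.3648  0.044 ] [ -1.3  21.5 112.4]
(246, 118) [ 0.4998 -0.3488  0.044 ] [ 43.6  -0.8 112.5]
(192, 118) [ 0.5026 -0.3276  0.044 ] [ 43.6 -22.2 112.5]
(302, 118) [ 0.4968 -0.3708  0.044 ] [ 43.6  21.5 112.6]
(297, 328) [ 0.4087 -0.3584  0.044 ] [-45.3  21.  112.3]
(200, 328) [ 0.4143 -0.3174  0.044 ] [-45.3 -20.4 112.2]
```

```bash
python3 -m inch '[-1,0.6,-40,0,-1,0.6,-70,0,-1,0.6,-88,0,-1,0.6,-88,0,-1,0.6,-88,0]' 1|head -4; python3 -m inch '[0,0,0,0,0,0,0,0,0,0,0,0,0,0,0,0,0,0,0,0,0,0,0,0,0,0,0,0]' 0 40; python3 -m inch '[0,0,15,0,0,0,50,0,0,0,50,0,0,0,50,0]';python3 -c "
from h import *
s=sense();print(s['eef_pos'],s['width'],s['ft_force'])
show('scene','sc_g',4,(140,90,280,210))"
```

```text
time: 13.7
eef_pos: [0.4551, -0.3431, 0.068]
orientation: [0.998, -0.067, 0.001, 0.001]
ft_force: [-0.5, 0.3, 0.8]
time: 14.58
eef_pos: [0.4543, -0.3424, 0.0665]
orientation: [0.998, -0.067, 0.0, 0.0]
ft_force: [1.1, -1.1, 0.6]
width: 0.0297
grip_force: 40.0
time: 15.08
eef_pos: [0.4537, -0.3416, 0.1155]
orientation: [0.998, -0.067, -0.001, -0.001]
ft_force: [0.1, -0.4, -4.6]
width: 0.0297
grip_force: 40.0
[ 0.45374995 -0.34155314  0.11553828] 0.029688185521536528 [ 0.12874215 -0.41376325 -4.62110321]
```

```bash
python3 -m inch '[0,0,40,0,0,0,90,0,0,0,120,0,10,40,120,-1,25,90,120,-2,40,150,120,-4,55,210,120,-5,70,270,120,-6.8,80,315,115,-6.8,84,335,100,-6.8,84,339,90,-6.8,84,339,85,-6.8,84,339,85,-6.8,84,339,85,-6.8]';python3 - <<'E'
from h import *
s=sense();print(s['eef_pos'],s['width'])
show('wrist','w_ov',3,(160,90,360,290))
show('scene','sc_ov',5,(205,130,285,210))
a=cv2.imread("pics/w_ov.png");b=cv2.imread("pics/sc_ov.png")
a=cv2.resize(a,(500,500));o=np.zeros((500,800,3),np.uint8);o[:,:500]=a;o[:300,500:]=cv2.resize(b,(300,300));cv2.imwrite("pics/ov.png",o)
E
```

```text
time: 16.88
eef_pos: [0.5385, -0.0041, 0.202]
orientation: [0.992, -0.127, 0.0, 0.0]
ft_force: [-0.7, -0.3, -3.2]
width: 0.0297
grip_force: 40.0
[ 0.538547   -0.00408431  0.20196293] 0.029738273853589018
```

View pics/ov.png

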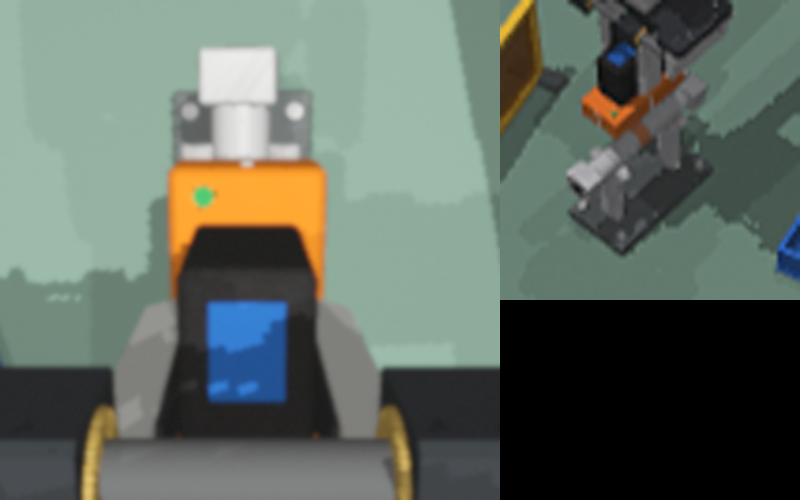

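The scanner is held level over the tube. The head's far edge runs from (170,165) to (325,163) with its mark at (247,163). The tube's far block spans (199,47) to (276,104), and the bar's centre is at about x=240.

Run:
```python
from h import *
from scipy.optimize import least_squares
m=np.load("pics/w_ov.npy",allow_pickle=True).item()
s=sense();T=R.from_quat(s["orientation"]);tcp=s["eef_pos"];print(tcp,np.degrees(T.as_euler('ZYX')).round(2))
f=lambda u,v:((u+.5)/2.5-.5+160,(v+.5)/2.5-.5+90)
zt=tcp[2]-.0225
for n,p,z in(("hL",(170,165),zt),("hR",(325,163),zt),("mark",(247,163),zt),("b1",(199,47),.114),("b2",(277,47),.114),("b3",(276.5,104),.114),("b4",(200,104),.114),("bar",(240.5,130),.104),("restL",(180,152),.102),("restR",(300,152),.102)):
    P=w(f(*p),z,m);print(n,P.round(4),(T.inv().apply(P-tcp)*1000).round(1))
```

```text
[ 0.53855474 -0.00380552  0.2020459 ] [-1.457e+01 -6.000e-02 -1.800e+02]
hL [0.588  0.0045 0.1795] [ 45.7 -20.5  22.5]
hR [ 0.578  -0.0358  0.1795] [46.2 21.  22.5]
mark [ 0.5833 -0.0156  0.1795] [46.2  0.1 22.5]
b1 [ 0.6196 -0.0077  0.114 ] [ 79.3 -16.6  88.1]
b2 [ 0.6127 -0.0341  0.114 ] [79.3 10.7 88.1]
b3 [ 0.5937 -0.0292  0.114 ] [59.7 10.7 88.1]
b4 [ 0.6006 -0.0028  0.114 ] [ 59.7 -16.6  88.1]
bar [ 0.5875 -0.0142  0.104 ] [49.8 -2.3 98.1]
restL [0.5852 0.0102 0.102 ] [ 41.5 -25.3 100.1]
restR [ 0.5736 -0.0339  0.102 ] [ 41.4  20.3 100.1]
```

```bash
python3 -m inch '[-0.5,2.2,0,0,-0.5,2.2,-10,0,-0.5,2.2,-18,0,-0.5,2.2,-25,0,-0.5,2.2,-30,0,-0.5,2.2,-33,0,-0.5,2.2,-34,0,-0.5,2.2,-34,0,-0.5,2.2,-34,0,-0.5,2.2,-34,0,-0.5,2.2,-34,0]';python3 - <<'E'
from h import *
s=sense();print(s['eef_pos'],np.degrees(R.from_quat(s["orientation"]).as_euler('ZYX')).round(2))
show('wrist','w_fin',3,(160,90,360,290))
show('scene','sc_fin',5,(205,130,285,210))
a=cv2.imread("pics/w_fin.png");b=cv2.imread("pics/sc_fin.png")
a=cv2.resize(a[:360],(400,240));o=np.zeros((600,800,3),np.uint8);o[:240,:400]=a;o[:600,400:]=cv2.resize(cv2.imread("pics/sc_fin_raw.png")[140:200,215:255],(400,600),interpolation=cv2.INTER_CUBIC);cv2.imwrite("pics/fin.png",o)
E
```

```text
time: 18.35
eef_pos: [0.5378, -0.001, 0.1676]
orientation: [0.992, -0.126, 0.0, 0.0]
ft_force: [-0.1, -0.2, -4.1]
width: 0.0299
grip_force: 40.0
[ 0.53780843 -0.00100241  0.16756368] [-1.452e+01 -1.000e-02 -1.800e+02]
```

View pics/fin.png

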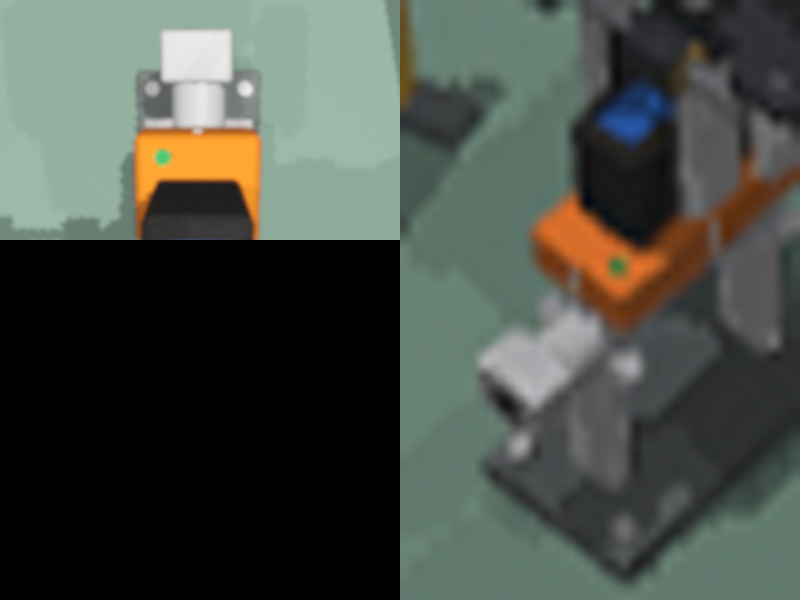

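The wrist view shows the head centred at x≈198, against 197 for the block and bar. The scene view shows a clear gap below the level head. I'll hold still briefly and hand in.

```bash
python3 -m inch '[0,0,0,0,0,0,0,0,0,0,0,0,0,0,0,0]'; python3 -c "
from plant import *
print(close_job())"
```

```text
time: 18.95
eef_pos: [0.5378, -0.001, 0.1675]
orientation: [0.992, -0.126, 0.0, 0.0]
ft_force: [0.5, -1.0, -4.1]
width: 0.0296
grip_force: 40.0
the job is handed in; nothing more can be done
None
```

I handed the job in at about 19 s: the welded tube is seated in both V-rests with its seam midway, to within about 1.5 mm, and the scanner is held still and level about 1 cm above the seam, centred to about 1 mm; no verdict came back.

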